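# Open the potato box onto its rest and put the potato away

## Task

Put the unpeeled potato from the chopping board away in the wooden box: first swing the box's lid open until it presses lightly but surely against both rubber pads of the rest behind it, without banging or forcing it, so that it stays leaning there. Then set the potato down inside the box and leave the lid open, leaving everything else where it is.

Things in the scene. Friction and masses are not known exactly. Their poses are not given: they have to be found in the camera images.
- box: Fixed open wooden box, outside 170 (x) x 270 (y) x 90 high mm, walls and floor 8 mm thick. Origin: centre of its underside; x points from the front wall to the hinged back wall, z up. Place and yaw differ each time.
- lid (a joint): Lid's hinge angle, rad: 0 = shut and level, pi/2 = upright, grows as it opens; starts at 0 to 0.35. The lid is a wooden board 170 x 270 x 10 mm, 0.4 kg. The hinge is stiff (friction 0.5 N m): the lid stays where it is left, also just short of the rest. It meets the rest somewhere between 1.70 and 2.02; where exactly differs each time and is not reported.
- lid_hinge (a point): Middle of the lid's hinge line, at the back edge of the lid's underside: 85 mm along box x and 90.5 mm above the box's origin. The hinge line runs along box y. The point's frame turns with the lid: x from the free edge to the hinge, z out of the outer face.
- lid_handle (a point): Centre of the lid's handle: a wooden roller, 22 mm diameter, 34 mm long along box y, on a 14 mm stem standing on the lid's outer face. It lies at (-0.145, 0, 0.044) m in lid_hinge's frame, 34 mm off the face; the free edge is 25 mm further out. Pinched by its two flat ends, it turns between the pads while the fingers keep pointing down.
- rest: Lid rest behind the box: fixed bracket, 70 mm deep, with two firm posts 108 mm either side of the middle, clamped at a hidden distance, up to 77 mm above the box. Each has a rubber pad (roll 16 mm thick, 24 mm long along y) 70 mm above the box's rim; the lid's outer face meets them. Pads give: 3000 N/m together, 10 mm at most. Origin: middle of the back wall's outer top edge.
- potato: The red-brown unpeeled potato lying on the chopping board, 84 mm long (its x) and 52 mm thick (y and z), 0.1 to 0.2 kg. Origin: under its middle, 26 mm below its centre; z is up as it lies at the start.
- board: Fixed dark wooden chopping board 300 (x) x 200 (y) x 18 mm high, lying at a different place each time. Origin: centre of its underside. The potato to put away is on its far half.
- peeled_potato: Bystander: a pale yellow peeled potato, 76 x 47 x 47 mm, on the near half of the board. Origin under its middle.
- knife: Bystander: a kitchen knife, 200 mm long, lying across the near end of the board. Origin under its middle.
- mug: Bystander: a mug, 76 mm across and 85 mm high. Origin: centre of its underside.
- jar: Bystander: a glass jar, 64 mm across and 90 mm high. Origin: centre of its underside.
Not all that is in view belongs to the job. What is shaped like the potato but green or purple is not meant.

How it is judged:
On the way, in this order (a step that is already met when the one before it is completed fails the run):
1. the lid presses against the pads of its rest with 2 to 15 N for half a second (contact force between lid and rest between 2 and 15 N and value of joint lid above 1.6 rad), for 0.5 s.
2. after that, the potato is inside the box (x of potato in the frame of box between -0.077 and 0.077 m and y of potato in the frame of box between -0.127 and 0.127 m and z of potato in the frame of box below 0.065 m), for 0.2 s.
At the end, for the whole second after the job is handed in: The lid is open past upright and still leans on the pads of its rest (at least 0.3 N between them), and the potato lies still on the floor inside the box, clear of the robot (all of step 2 and contact force between lid and rest above 0.3 N and value of joint lid above 1.6 rad and contact force between potato and box above 0.3 N and linear speed of potato below 0.03 m/s); the robot touches nothing.
It fails at once if the lid is forced or banged against its rest (more than 20 N) (contact force between lid and rest above 20 N).
It fails at once if the potato is dropped from more than about 5 cm or thrown (linear speed of potato above 1 m/s and contact force between the fingers and potato below 0.05 N).
It fails at once if a bystander (peeled potato, knife, mug, jar) is moved more than 4 cm (distance of any of peeled_potato, knife, mug, jar from where it was at the start of the episode above 0.04 m).
It also fails if it takes over 72 s, if anything falls off the work surface, if the arm or the gripper's body presses on something with over 40 N, if the wrist force passes 120 N, or if a joint passes its speed limit or range.

## Robot

A 6-joint arm with a two-finger parallel gripper is mounted at the origin on the work surface. World frame = base frame: x ahead of the robot, y to its left, z up, the work surface at z = 0. Lengths are in m, angles in rad, forces in N, time in s.
With the tool pointing down it reaches from about 0.35 to 0.975 m from the base axis. Payload 7.1 kg.
Tool frame: the origin (TCP) lies at the very end of the fingers, on their centre line; the grasp point (between the pads) lies 19 mm behind it; z points along the fingers, y is the line along which they close (so a half turn about z gives the same grasp; the last joint's range is limited). The gripper opens to 88 mm and grips with 3 to 60 N. Pads are 20 mm wide; open, the fingers measure 115 mm over their backs; the gripper's body (75 mm by 178 mm) begins 61 mm behind the grasp point.
Start: joints at [1.242, 0.423, 1.63, -0, 1.089, -0.019], TCP at [0.191, 0.595, 0.187] pointing down, gripper open.
Joint ranges: [-3, 3], [-0.9, 2.11], [0.09, 2.58], [-1.31, 4.45], [0.11, 2.69], [-2.54, 2.54]. Speed limits (rad/s): [2.39, 2.39, 3.01, 3.14, 3.14, 3.14].

## Interface

Orientations are given as a unit quaternion [w, x, y, z].
In Python, from bench import state, vision, job gives the robot as it stands.
- The arm moves only by the shell command python3 -m jog 'ROWS' [OPENING] [FORCE]. ROWS is a JSON object of lists of equal length, an entry for each row: "xyz": the shift along the tool's x, y, z in mm, a list of three; "spin": the turn about the tool's z in rad. A call has 1 to 12 rows; each row shifts and turns the commanded pose from where the row before left it, along the tool's axes as they then stand; what a row does not reach is not made up. A row lasts 1/8 s, in which the tool goes at most 62.5 mm and 10.7 degrees, less where a joint would pass 70% of its speed; a pose out of reach is approached as far as the arm can. A call with a gripper value outside its range is refused whole. OPENING is the finger opening in mm, from 0 to 87.8, set as the call begins (- or left out, the last holds). The fingers move at their own pace and stop on an object; FORCE is the grip in N (left out, the last holds). Time passes only in rows, so rows that do not move let the fingers close. It gives the time, the measured TCP pose, the force, the opening and the grip force at its end, in the units of the state.
- state(): the state, without advancing time (a new reading comes with each control period).
- vision.get_image(name): name is "scene" or "top"; returns the picture (400x640x3 uint8, red, green, blue); there is no depth.
- vision.camera_model(name): a dict with "fx", "fy", "cx", "cy" (pixels), "k1" (the pictures are not rectified: a ray, as slopes to the right and down, at radius r is drawn at 1 + k1 r^2 times it, then the intrinsics apply), "origin" and "rotation" of the camera in the world. Camera axes: x right, y up, looking along -z (the intrinsics and any distortion apply to the point x, -y, -z); pixel columns grow to the right and rows downward; lengths in m; the calibration is good to about 2 mm. A picture is of the moment at which its call begins. camera_model takes no time and is no camera call.
- job.sign_off(): hands the job in; it is judged then, once.
The state is a dict: "clock": time; "joint_pos": joint angles; "joint_velocities": joint speeds; "effort": joint torques, N m; "position": TCP position; "tool_rot": TCP orientation; "ft_force": force on the tool from outside, world axes, zero at the start; "moment": the same for the moment, N m; "gripper_width": finger opening in m; "grip_force": force on a finger pad.
Only numpy, scipy, OpenCV 4.12 (cv2) and the standard library are available. Lean on these libraries where they do the work, as an engineer would, in place of code of your own. Each camera call takes 0.05 s, during which the arm holds its last target. There are 200 camera calls.

## Working session

There is one attempt and no reset: what is moved stays moved. The work goes in short steps, Python scripts to look and compute and a shell command to move; the robot and the scene stay as the last step left them, time stands still between calls to the robot, and variables do not carry over. Pictures are saved under pics/ and viewed, at most 11 in all, crops included, and the job is handed in when it is done.

```bash
mkdir -p pics; ls
python3 - <<'E'
from bench import state, vision
import cv2
for n in("scene","top"):
    cv2.imwrite(f"pics/{n}0.png",vision.get_image(n)[:,:,::-1]); print(vision.camera_model(n))
s=state();print(s)
E
```

```text
pics
{'fx': 373.9178479097979, 'fy': 373.9178479097979, 'cx': 318.8682146223572, 'cy': 201.88774950167263, 'k1': -0.053161733175200655, 'origin': array([1.43793445, 0.22075016, 1.06461202]), 'rotation': array([0.56660251, 0.21642662, 0.29703948, 0.73748807])}
{'fx': 445.292595979482, 'fy': 445.292595979482, 'cx': 321.78968446157904, 'cy': 197.8804131841976, 'k1': -0.10487178631850105, 'origin': array([ 3.67487373e-01, -1.22996345e-03,  1.34457641e+00]), 'rotation': array([-0.69593208, -0.05114825,  0.06836434,  0.71301382])}
{'clock': 0.1, 'joint_pos': array([ 1.24200752e+00,  4.23753261e-01,  1.63061571e+00, -5.53322281e-06,
        1.08860120e+00, -1.89771210e-02]), 'joint_velocities': array([-0.00027489, -0.0011782 , -0.00058463,  0.0004205 , -0.00023   ,
       -0.00056952]), 'effort': array([-7.42397278e-04, -5.45613885e+01, -2.74325806e+01,  6.44512614e-02,
        1.88557827e-02, -5.80627147e-05]), 'position': array([0.19033319, 0.59472884, 0.1858856 ]), 'tool_rot': array([-1.16747006e-04,  1.54285766e-01,  9.88026026e-01, -6.78793734e-04]), 'ft_force': array([-0.04579038, -0.79347838, -0.6392903 ]), 'moment': array([-0.02737086, -0.01410864,  0.00249596]), 'grip_force': 0.0, 'gripper_width': 0.0881973311335543}
```

View pics/scene0.png

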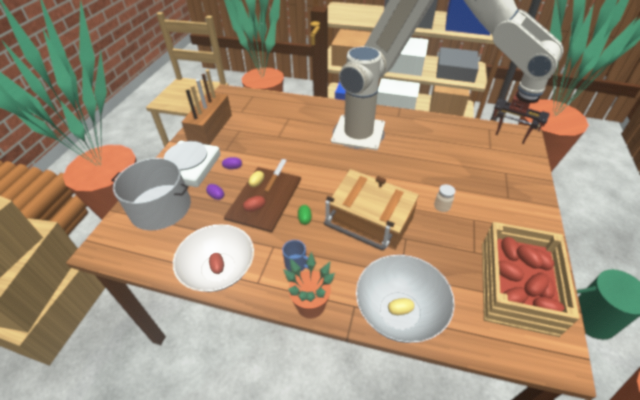

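View pics/top0.png

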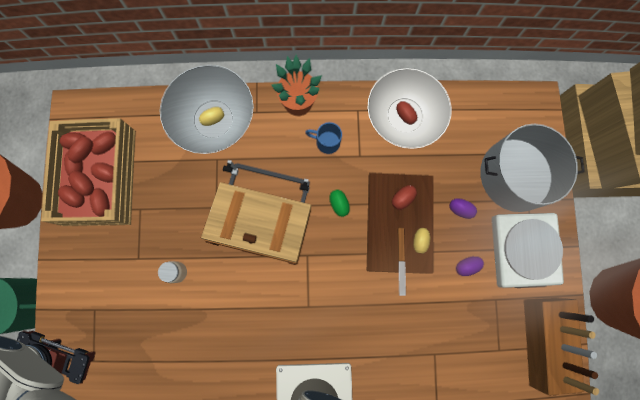

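The scene view shows the box at about (370,210), the chopping board at (263,197), the green potato at (305,214) and the mug at (295,255). In the top view the lid is at about (258,222), its handle at (249,238) and the rest bar from (228,168) to (306,187).

Red-brown candidates in the top view are the potato on the board (404,197), one in the white bowl (407,112) and those in the crate (85,165). Green (340,203), purple (463,208) and (470,266), and the peeled one (422,240) are lookalikes. I choose (404,197), on the board's far half, and will check it in a close crop.

```bash
cat > h.py <<'E'
import numpy as np, cv2
from bench import state, vision
from scipy.spatial.transform import Rotation as R
def cam(n):
    m=vision.camera_model(n); q=m["rotation"]
    return m, R.from_quat([q[1],q[2],q[3],q[0]]).as_matrix(), np.array(m["origin"])
def ray(n,u,v):
    m,A,o=cam(n); x=(u-m["cx"])/m["fx"]; y=(v-m["cy"])/m["fy"]; rd=np.hypot(x,y); r=rd
    for _ in range(20): r=rd/(1+m["k1"]*r*r)
    s=r/rd; return o, A@np.array([x*s,-y*s,-1.])
def onz(n,u,v,z):
    o,d=ray(n,u,v); return o+d*(z-o[2])/d[2]
def proj(n,p):
    m,A,o=cam(n); c=A.T@(np.array(p)-o); x,y=c[0]/-c[2],-c[1]/-c[2]
    k=1+m["k1"]*(x*x+y*y); return np.array([m["fx"]*x*k+m["cx"],m["fy"]*y*k+m["cy"]])
def tri(p1,p2):
    (a,d),(b,e)=ray("scene",*p1),ray("top",*p2); d/=np.linalg.norm(d); e/=np.linalg.norm(e)
    t=np.linalg.lstsq(np.c_[d,-e],b-a,rcond=None)[0]; P,Q=a+d*t[0],b+e*t[1]
    return (P+Q)/2, np.linalg.norm(P-Q)
E
python3 - <<'E'
from h import *
t=cv2.imread("pics/top0.png"); s=cv2.imread("pics/scene0.png")
a=cv2.resize(t[150:275,190:330],None,fx=4,fy=4,interpolation=2)[:500,:560]
cv2.imwrite("pics/boxtop.png",a)
b=cv2.resize(s[165:255,315:425],None,fx=5,fy=5,interpolation=2)
cv2.imwrite("pics/boxscene.png",b)
cv2.imwrite("pics/pot.png",cv2.resize(t[165:280,360:440],None,fx=4,fy=4,interpolation=2))
# red-brown blobs
hsv=cv2.cvtColor(t,cv2.COLOR_BGR2HSV)
m=((hsv[...,0]<6)|(hsv[...,0]>174))&(hsv[...,1]>120)&(hsv[...,2]>60)
print(hsv[197,404],hsv[190,390])
m=m.astype(np.uint8); c,_=cv2.findContours(m[170:275,365:437],0,2,offset=(365,170))
for k in c:
    if cv2.contourArea(k)>60:
        e=cv2.fitEllipse(k); print(e,cv2.contourArea(k)); u,v=e[0]
        print(onz("top",u,v,.044)); 
        an=np.radians(e[2]+90) # major axis dir
        L=e[1][1]/2; p=onz("top",u+L*np.cos(an),v+L*np.sin(an),.044);q=onz("top",u-L*np.cos(an),v-L*np.sin(an),.044)
        print(np.linalg.norm(p-q),np.arctan2(*(p-q)[[1,0]]))
E
```

```text
[  4 142 178] [ 11 161  87]
((403.72222900390625, 197.06077575683594), (16.556129455566406, 27.75914764404297), 47.057640075683594) 353.5
[ 0.58635515 -0.28081564  0.044     ]
0.08553704051786741 2.2834700394017826
```

View pics/boxtop.png

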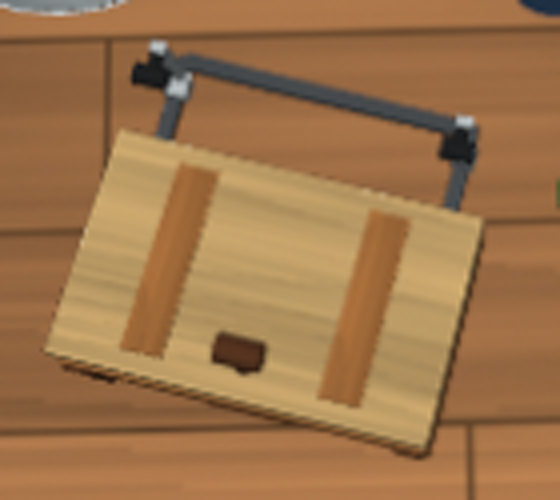

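View pics/boxscene.png

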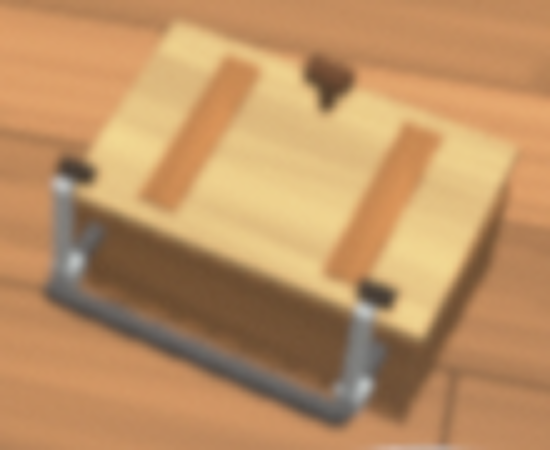

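View pics/pot.png

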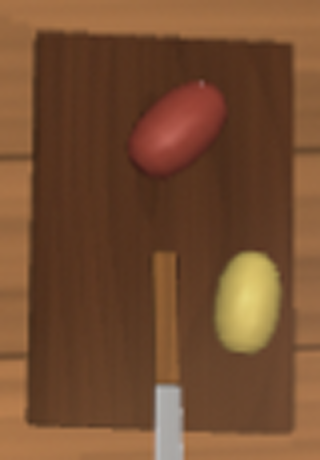

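The crops show the lid's top-face corners, its handle and the two rest pads. On the board, the red-brown potato at top (404,197) is the right one; the peeled one is at (422,240) and the knife sits at the near end.

Run:
```python
from h import *
T=lambda x,y:(x/4+190-.4,y/4+150-.4); S=lambda x,y:(x/5+315-.4,y/5+165-.4)
P={}
for k,s,t in [("bR",(85,203),(484,220)),("bL",(425,338),(120,130)),("fR",(178,22),(428,445)),("fL",(517,150),(45,350)),("handle",(330,72),(238,350)),
  ("padR",(75,168),(460,138)),("padL",(376,294),(150,66)),]:
    P[k],e=tri(S(*s),T(*t)); print(k,P[k].round(4),round(e,4))
n=np.linalg.norm
print("back",n(P["bL"]-P["bR"]),"front",n(P["fL"]-P["fR"]),"sides",n(P["bL"]-P["fL"]),n(P["bR"]-P["fR"]))
mb=(P["bL"]+P["bR"])/2; mf=(P["fL"]+P["fR"])/2
print("mid back",mb,"mid front",mf,"tilt",np.arcsin((mf-mb)[2]/n(mf-mb)))
y=P["bL"]-P["bR"]+P["fL"]-P["fR"]; print("yaw from y",np.arctan2(-y[0],y[1]),"from x",np.arctan2(*(mb-mf)[[1,0]]))
# board corners & potato/peeled
for c in [(35,30),(293,42),(293,432),(27,424)]: print(onz("top",c[0]/4+359.6,c[1]/4+164.6,.018).round(3))
```

```text
bR [0.5624 0.0038 0.0843] 0.0124
bL [0.6329 0.2578 0.0953] 0.0013
fR [0.4033 0.0405 0.1262] 0.0027
fL [0.4738 0.3    0.1254] 0.0018
handle [0.4679 0.1627 0.1626] 0.0003
padR [0.6069 0.0132 0.1675] 0.001
padL [0.6625 0.2224 0.1643] 0.0012
back 0.2638569299424267 front 0.26897866436301876 sides 0.16735385639488645 0.16862912967270105
mid back [0.59766141 0.13076866 0.08977928] mid front [0.43853682 0.17026448 0.12581525] tilt 0.2163544606459483
yaw from y -0.26811506208352326 from x -0.24329036376198418
[ 0.671 -0.181  0.018]
[ 0.657 -0.382  0.018]
[ 0.36  -0.362  0.018]
[ 0.373 -0.163  0.018]
```

Run:
```python
from h import *
T=lambda x,y:(x/4+190-.4,y/4+150-.4)
o=lambda c,z:onz("top",*T(*c),z)
bL,bR=o((120,130),.1003),o((484,220),.1003)
for t in(.14,.17,.2):
    fz=.0905+.17*np.sin(t)+.01*np.cos(t)
    fL,fR=o((45,350),fz),o((428,445),fz)
    e=bL-bR; g=fL-fR; d=(bL+bR-fL-fR)/2
    yaw=np.arctan2(-(e+g)[0],(e+g)[1]); ex=np.array([np.cos(yaw),np.sin(yaw),0]); ey=np.array([-ex[1],ex[0],0])
    h=(bL+bR)/2-ex*.01*np.sin(t); h[2]=.0905
    H=h+ex*(-.145*np.cos(t)+.044*np.sin(t))+[0,0,.145*np.sin(t)+.044*np.cos(t)]
    print(t,[np.linalg.norm(v) for v in(e,g)],"len",np.linalg.norm(d[:2]),.17*np.cos(t),"yaw",yaw,np.arctan2(d[1],d[0]),"h",h,"handle",H,proj("top",H),T(238,350),proj("scene",H))
for p in ((.6069,.0132,.1675),(.6625,.2224,.1643)): print("pad",(np.array(p)-h)@ex,(np.array(p)-h)@ey,p[2]-.0905)
s=state();q=s["tool_rot"];A=R.from_quat([q[1],q[2],q[3],q[0]]).as_matrix()
y=A[:,1];print("tool y ang",np.arctan2(-y[0],y[1]))
```

```text
0.14 [np.float64(0.2678857945108061), np.float64(0.2713100057957816)] len 0.1637035667104522 0.16833671935614833 yaw -0.26459817588356105 -0.2680934435787808 h [0.59520918 0.12725144 0.0905    ] handle [0.46255104 0.16319532 0.15430326] [249.41301811 239.34570443] (249.1, 237.1) [380.76271702 179.72027317]
0.17 [np.float64(0.2678857945108061), np.float64(0.2702001902171642)] len 0.1638003857580148 0.16754941037462534 yaw -0.2646037038844736 -0.2634929417186741 h [0.5949231  0.12732896 0.0905    ] handle [0.46417206 0.16275689 0.15839717] [249.3639717  238.61533469] (249.1, 237.1) [380.68700551 179.16054942]
0.2 [np.float64(0.2678857945108061), np.float64(0.2690981002325801)] len 0.16389995740998384 0.1666113182330111 yaw -0.26460921601617254 -0.2589299390189541 h [0.5946385  0.12740609 0.0905    ] handle [0.46591221 0.16228616 0.16242998] [249.32990574 237.83698325] (249.1, 237.1) [380.5946134  178.63123071]
pad 0.04170329533792619 -0.10702434679477475 0.07700000000000001
pad 0.04065560848263565 0.10943558564597337 0.0738
tool y ang -0.3098091059426923
```

```bash
python3 -m jog '{"xyz":[[0,0,-40],[0,0,-30],[-38,-34.5,0],[-38,-34.5,0],[-38,-34.5,0],[-38,-34.5,0],[-38,-34.5,0],[-38,-34.5,0],[-38,-34.5,0],[-38,-34.5,0],[-38,-34.5,0],[-37,-34.5,0]],"spin":[-0.045,0,0,0,0,0,0,0,0,0,0,0]}' 60 10; python3 -m jog '{"xyz":[[0,0,0],[0,0,0]],"spin":[0,0]}'
```

```text
clock: 1.6
position: [0.4666, 0.1615, 0.2565]
tool_rot: [-0.0, 0.132, 0.991, 0.0]
ft_force: [0.3, 0.7, -0.9]
gripper_width: 0.0599
grip_force: 0.0
clock: 1.85
position: [0.4656, 0.1631, 0.2563]
tool_rot: [-0.0, 0.132, 0.991, -0.0]
ft_force: [-0.6, 0.5, 0.6]
gripper_width: 0.0601
grip_force: 0.0
```

```bash
python3 -m jog '{"xyz":[[0,0,30],[0,0,30],[0,0,25],[0,0,15],[0,0,14],[0,0,0]],"spin":[0,0,0,0,0,0]}' && python3 -m jog '{"xyz":[[0,0,0],[0,0,0],[0,0,0],[0,0,0],[0,0,0]],"spin":[0,0,0,0,0]}' 20 20
python3 - <<'E'
from h import *
a=vision.get_image("top")[:,:,::-1][150:275,190:330]; b=vision.get_image("scene")[:,:,::-1][120:255,315:425]
a=cv2.resize(a,(420,375),interpolation=2);b=cv2.resize(b,(306,375),interpolation=2)
cv2.imwrite("pics/grip.png",np.hstack([a,b]))
E
```

```text
clock: 2.6
position: [0.4654, 0.1633, 0.1419]
tool_rot: [-0.001, 0.132, 0.991, -0.0]
ft_force: [-0.2, 0.3, -0.5]
gripper_width: 0.0599
grip_force: 0.0
clock: 3.22
position: [0.4661, 0.163, 0.1427]
tool_rot: [0.0, 0.132, 0.991, 0.0]
ft_force: [-0.1, 0.2, -0.4]
gripper_width: 0.0201
grip_force: 0.0
```

View pics/grip.png

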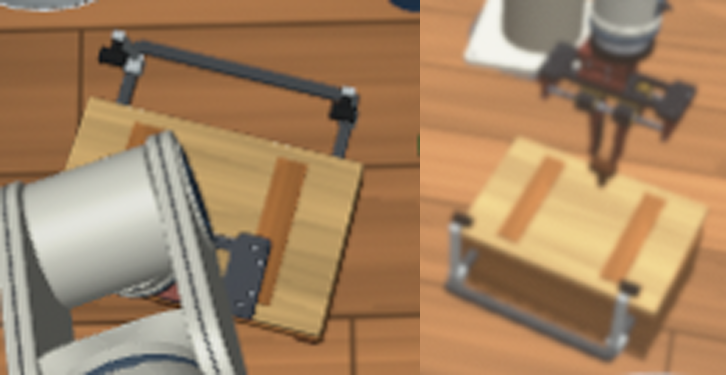

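Run:
```python
from h import *
s=state(); p=s["position"]; print(p,proj("scene",p),proj("top",p),s["gripper_width"])
b=vision.get_image("scene")[:,:,::-1]
cv2.imwrite("pics/s2.png",cv2.resize(b[130:210,340:430],(720,640),interpolation=2)[:600])
```

```text
[0.46604755 0.16305467 0.1426105 ] [380.23173517 182.77259572] [250.06095656 238.38242153] 0.02017858078998896
```

View pics/s2.png

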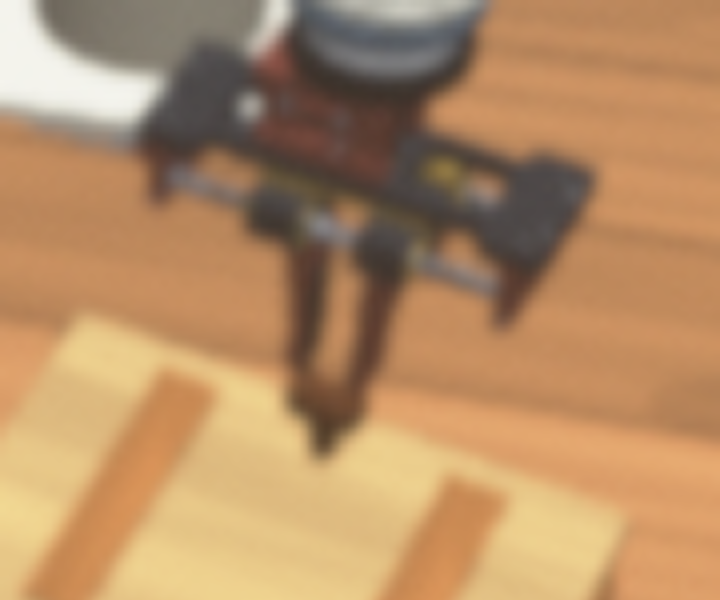

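The picture shows the lid unmoved, with the roller at crop (325,405). The fingers closed over it without catching it. I'll check where the fingers really are by comparing drawn gripper features with the reported pose.

Run:
```python
from h import *
p=state()["position"]; ex=np.array([.965,-.2616,0]);ey=np.array([.2616,.965,0])
C=lambda n,P:((proj(n,P)-[340,130])*8).round(0)
for dz in(0,.019,.08,.1):
  print(dz,[C("scene",p+ey*s*.0165+[0,0,dz]) for s in(-1,0,1)], [proj("top",p+ey*s*.089+[0,0,dz]).round(1) for s in(-1,1)])
for t in (.1,.15,.2,.25,.3):
  H=p*0+np.array([.5948,.1274,.0905])+ex*(-.145*np.cos(t)+.044*np.sin(t))+[0,0,.145*np.sin(t)+.044*np.cos(t)]
  print(t,H.round(4),C("scene",H),proj("top",H))
  F=np.array([.5948,.1274,.0905])+ex*(-.17*np.cos(t)+.01*np.sin(t))+[0,0,.17*np.sin(t)+.01*np.cos(t)]
  print([C("scene",F+ey*s*.135) for s in (-1,1)])
```

```text
0 [array([288., 409.]), array([322., 422.]), array([356., 435.])] [array([282. , 246.3]), array([218.4, 230.5])]
0.019 [array([292., 378.]), array([326., 391.]), array([361., 404.])] [array([281.5, 245.9]), array([217. , 229.8])]
0.08 [array([305., 273.]), array([341., 286.]), array([377., 299.])] [array([279.9, 244.4]), array([211.9, 227.4])]
0.1 [array([310., 237.]), array([346., 250.]), array([383., 263.])] [array([279.3, 243.9]), array([210.2, 226.6])]
0.1 [0.4598 0.164  0.1488] [328. 403.] [249.40353555 240.53140067]
[array([ 82., 318.]), array([628., 521.])]
0.15 [0.4628 0.1632 0.1557] [326. 396.] [249.34538865 239.21606834]
[array([ 81., 306.]), array([630., 509.])]
0.2 [0.4661 0.1623 0.1624] [325. 389.] [249.32866556 237.76642985]
[array([ 80., 296.]), array([632., 499.])]
0.25 [0.4697 0.1613 0.169 ] [323. 384.] [249.35411264 236.18481027]
[array([ 78., 285.]), array([633., 489.])]
0.3 [0.4737 0.1602 0.1754] [320. 378.] [249.42233884 234.47411122]
[array([ 76., 276.]), array([634., 480.])]
```

Run:
```python
from h import *
a=cv2.imread("pics/scene0.png").astype(int); b=vision.get_image("scene")[:,:,::-1].astype(int)
d=np.abs(a-b).max(2)
print("diff");print("     "+"".join(str(c%10) for c in range(366,398)))
for r in range(166,192): print(r," "+"".join("#" if x>40 else("+" if x>15 else ".") for x in d[r,366:398]), " "+"".join("#" if x<110 else("+" if x<150 else ".") for x in a[r,366:398,2]), " "+"".join("#" if x<110 else("+" if x<150 else ".") for x in b[r,366:398,2]))
t=cv2.imread("pics/top0.png")
print("top handle")
for r in range(228,248): print(r," "+"".join("#" if x<100 else("+" if x<140 else ".") for x in t[r,236:264,2]))
```

```text
diff
     67890123456789012345678901234567
166  .........+#####+..+######+....++  ................................  ..........+###+....+####+.......
167  .........+#####+..+#####+.......  ................................  ..........+###+....+###+........
168  .........+#####+..######+.......  ................................  ..........+###+....+##++........
169  .........+#####+.+#####+........  ................................  ..........+###+...++##+.........
170  .........+#####+.+#####+........  ................................  ..........+###+...++##+.........
171  .........+#####+.+#####+........  ................................  ..........+###+...++##+.........
172  .........+#####..+#####+........  ................................  ..........+##+....+##+..........
173  .........+####+..+#####.........  ................................  ..........+##+....+##+..........
174  .........+####+..+####+.........  ................................  .........++##+....+##+..........
175  .........+###+...#####+.........  ................................  ..........+#++...++##+........
[... 1689 characters left out ...]
.........
top handle
228  ............................
229  ............................
230  ............................
231  ............................
232  ............................
233  ........+#+++...............
234  ........######+++...........
235  .......+##########++........
236  .......+############+.......
237  .......+############+.......
238  .......#############+.......
239  .......#############........
240  .......#############........
241  ..........+########+........
242  .............######+........
243  ..............+++...........
244  ............................
245  ............................
246  ............................
247  +++.........................
```

```bash
python3 -m jog '{"xyz":[[0,0,0],[0,0,0],[0,0,6],[0,0,6],[0,0,0]],"spin":[0,0,0,0,0]}' 60 20 && python3 -m jog '{"xyz":[[0,0,0],[0,0,0],[0,0,0],[0,0,0],[0,0,0]],"spin":[0,0,0,0,0]}' 24 20
python3 - <<'E'
from h import *
a=cv2.imread("pics/scene0.png").astype(int); b=vision.get_image("scene")[:,:,::-1].astype(int)
d=np.abs(a-b).max(2)
for r in range(168,192): print(r," "+"".join("#" if x>40 else("+" if x>15 else ".") for x in d[r,366:398]),  " "+"".join("#" if x<110 else("+" if x<150 else ".") for x in b[r,366:398,2]))
E
```

```text
clock: 4.05
position: [0.4654, 0.1629, 0.1298]
tool_rot: [-0.001, 0.132, 0.991, -0.0]
ft_force: [-0.7, 0.4, 0.4]
gripper_width: 0.0596
grip_force: 0.0
clock: 4.68
position: [0.4659, 0.1627, 0.1306]
tool_rot: [-0.0, 0.132, 0.991, -0.0]
ft_force: [0.2, -3.8, 0.8]
gripper_width: 0.0335
grip_force: 20.0
168  .......######+.....+########++##  ........+###+.......+#####+...++
169  .......+#####+.....+#######+..++  ........+###+.......+####+......
170  .......######+.....+######+.....  ........+###+.......+###+.......
171  .......+#####+.....+#####+......  ........+###+.......+###+.......
172  .......+#####+.....+#####+......  ........+###+.......+##++.......
173  .......+#####......+####+.......  ........+###........+##+........
174  .......+####+......#####+.......  .......++##+........+##+........
175  .......#####+.....+#####+.......  ........+##++......+###+........
176  .......#####......+#####+.......  ........+##+++.....+###+........
177  .......+###+......+#####+.......  .........+#++++...++##++........
178  ........+++.......+####+........  ..........++++++++++##+.........
179  ..
[... 228 characters left out ...]
.....++...........  ............+#####+.............
183  ................................  .............####+..............
184  ................................  .............+##+...............
185  ................................  .............+#+................
186  ................................  .............++.................
187  ................................  ................................
188  ................................  ................................
189  ................................  ................................
190  ................................  ................................
191  ................................  ................................
```

```bash
python3 -m jog '{"xyz":[[0,0,0],[0,0,0],[0,-1.5,3],[0,0,4],[0,0,0]],"spin":[0,0,0,0,0]}' 50 30 && python3 -m jog '{"xyz":[[0,0,0],[0,0,0],[0,0,0],[0,0,0]],"spin":[0,0,0,0]}' 24 30
```

```text
clock: 5.35
position: [0.4653, 0.1615, 0.1231]
tool_rot: [-0.0, 0.132, 0.991, -0.0]
ft_force: [0.2, 0.2, -0.5]
gripper_width: 0.0498
grip_force: 0.0
clock: 5.85
position: [0.466, 0.1626, 0.1237]
tool_rot: [0.0, 0.132, 0.991, 0.001]
ft_force: [0.0, 5.0, -1.8]
gripper_width: 0.034
grip_force: 30.0
```

```bash
python3 -m jog '{"xyz":[[0,0,0],[0,0,0],[4,0.5,4],[0,0,3],[0,0,0],[0,0,0]],"spin":[0,0,0,0,0,0]}' 50 30 && python3 -m jog '{"xyz":[[0,0,0],[0,0,0],[0,0,0],[0,0,0]],"spin":[0,0,0,0]}' 24 30
python3 - <<'E'
from h import *
a=cv2.imread("pics/scene0.png").astype(int); b=vision.get_image("scene")[:,:,::-1].astype(int)
d=np.abs(a-b).max(2); print(proj("scene",state()["position"]))
for r in range(174,192): print(r," "+"".join("#" if x>40 else("+" if x>15 else ".") for x in d[r,366:398]),  " "+"".join("#" if x<110 else("+" if x<150 else ".") for x in b[r,366:398,2]))
E
```

```text
clock: 6.6
position: [0.4619, 0.1631, 0.1165]
tool_rot: [-0.0, 0.132, 0.991, -0.0]
ft_force: [-1.2, -0.4, -0.6]
gripper_width: 0.0498
grip_force: 0.0
clock: 7.1
position: [0.4621, 0.1636, 0.1167]
tool_rot: [0.0, 0.132, 0.991, 0.0]
ft_force: [-0.2, 5.1, -0.7]
gripper_width: 0.0337
grip_force: 30.0
[379.82689616 187.26795764]
174  .......+#####+.....+#####+......  ........+###+.......+##++.......
175  .......+####+......+####+.......  ........+###+.......+##+........
176  .......#####+......#####+.......  ........+###++.....++##+........
177  .......####+......+#####+.......  ........+###++++...+###+........
178  .......####.......+#####+.......  ........+###++++++++###+........
179  .......+##+........#####+.......  .........+###++++++###+.........
180  .......++++........####+........  ..........+#####++####+.........
181  ..................+####+........  ...........+#########+..........
182  ..................+###+.........  ............+#######++..........
183  ..................+###+.........  .............+###++++...........
184  ..................++++..........  .............+##+...............
185  ................................  .............+#+................
186  ................................  .............++.................
187  ................................  ................................
188  ................................  ................................
189  ................................  ................................
190  ................................  ................................
191  ................................  ................................
```

Run:
```python
import numpy as np
th=np.linspace(.1,1.7,14)
p=np.c_[-.145*np.cos(th)+.044*np.sin(th),.145*np.sin(th)+.044*np.cos(th)]*1000
print((-np.diff(p,axis=0)).round(1).tolist())
```

```text
[[-8.2, -16.7], [-10.2, -15.6], [-12.0, -14.2], [-13.7, -12.6], [-15.1, -10.9], [-16.4, -8.9], [-17.3, -6.8], [-18.0, -4.7], [-18.5, -2.4], [-18.6, -0.1], [-18.5, 2.2], [-18.1, 4.4], [-17.4, 6.6]]
```

```bash
python3 -m jog '{"xyz":[[-4,0,-8.3],[-4.2,0,-8.4],[-10.2,0,-15.6],[-12,0,-14.2],[-13.7,0,-12.6],[0,0,0]],"spin":[0,0,0,0,0,0]}'; python3 -m jog '{"xyz":[[-15.1,0,-10.9],[-16.4,0,-8.9],[-17.3,0,-6.8],[0,0,0]],"spin":[0,0,0,0]}'
```

```text
clock: 7.9
position: [0.5063, 0.1516, 0.1758]
tool_rot: [0.001, 0.132, 0.991, 0.0]
ft_force: [5.2, 3.2, -6.1]
gripper_width: 0.0336
grip_force: 30.0
clock: 8.4
position: [0.5521, 0.1391, 0.2009]
tool_rot: [-0.0, 0.132, 0.991, 0.0]
ft_force: [4.8, 4.8, -11.2]
gripper_width: 0.0333
grip_force: 30.0
```

Run:
```python
from h import *
b=vision.get_image("scene")[:,:,::-1]
cv2.imwrite("pics/s3.png",cv2.resize(b[110:250,310:430],(600,700),interpolation=2)[:600])
```

```text
(no output)
```

View pics/s3.png

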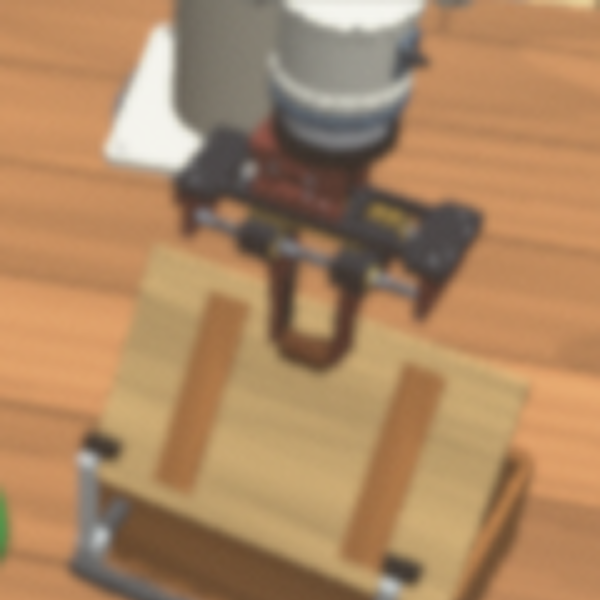

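The picture shows the lid about halfway open, with the roller held between the fingertips at crop (310,345). The force points towards the hinge, so my arc runs a few mm too wide and I'll ease it inwards.

```bash
python3 -m jog '{"xyz":[[-2,0,4],[0,0,0]],"spin":[0,0]}';  python3 -m jog '{"xyz":[[-18,0,-4],[-18.5,0,-1.5],[-18.5,0,1],[0,0,0]],"spin":[0,0,0,0]}'
```

```text
clock: 8.7
position: [0.5529, 0.1389, 0.2004]
tool_rot: [-0.0, 0.132, 0.991, 0.0]
ft_force: [-8.9, 3.8, 17.5]
gripper_width: 0.034
grip_force: 30.0
clock: 9.2
position: [0.6091, 0.1236, 0.2048]
tool_rot: [0.002, 0.132, 0.991, 0.0]
ft_force: [2.0, 0.1, 9.2]
gripper_width: 0.0336
grip_force: 30.0
```

```bash
cat > tq.py <<'E'
from h import *
ex=np.array([.965,-.2616,0]); h=np.array([.5948,.1274,.0905])
f=[];X=[]
s=state(); p=s["position"]; F=s["ft_force"]
x=(p-h)@ex; ph=np.arccos(-x/.1515); 
print("theta %.3f  tangential resist %.1f radial %.1f"%(ph-.2946, -(F@ex*np.sin(ph)+F[2]*np.cos(ph)), -F@ex*np.cos(ph)+F[2]*np.sin(ph)), "z off", .0905+.1515*np.sin(ph)-p[2])
E
python3 -m jog '{"xyz":[[0,0,-1.3],[-8,0,1.1],[-8.3,0,1.4],[-8,0,2],[-7.9,0,2.3],[-7.7,0,2.9],[-7.7,0,3],[0,0,0]],"spin":[0,0,0,0,0,0,0,0]}'; python3 tq.py
```

```text
clock: 10.2
position: [0.6551, 0.1111, 0.1935]
tool_rot: [0.003, 0.132, 0.991, 0.0]
ft_force: [4.4, -0.4, 9.9]
gripper_width: 0.0337
grip_force: 30.0
theta 1.701  tangential resist 0.1 radial 10.8 z off 0.03500666005608788
```

```bash
python3 -m jog '{"xyz":[[-0.5,0,-1.2],[0,0,0]],"spin":[0,0]}' >/dev/null; python3 tq.py; python3 -m jog '{"xyz":[[-2,0,1],[-2,0,1]],"spin":[0,0]}'>/dev/null; python3 tq.py; python3 -m jog '{"xyz":[[-2,0,1],[-2,0,1]],"spin":[0,0]}'>/dev/null; python3 tq.py;python3 -m jog '{"xyz":[[-2,0,1],[-2,0,1]],"spin":[0,0]}'>/dev/null; python3 tq.py
```

```text
theta 1.697  tangential resist -2.2 radial 7.9 z off 0.03508411829111158
theta 1.721  tangential resist 5.8 radial 11.7 z off 0.03490835895810007
theta 1.751  tangential resist 5.4 radial 11.6 z off 0.03469533342079256
theta 1.782  tangential resist 4.8 radial 11.2 z off 0.03447396818861967
```

```bash
python3 -m jog '{"xyz":[[-2,0,-0.2],[-1.8,0,1.1]],"spin":[0,0]}'>/dev/null; python3 tq.py; python3 -m jog '{"xyz":[[-1,0,0.6],[-1,0,0.6]],"spin":[0,0]}'>/dev/null; python3 tq.py;python3 -m jog '{"xyz":[[-1,0,0.6],[-1,0,0.6]],"spin":[0,0]}'>/dev/null; python3 tq.py;python3 -m jog '{"xyz":[[-1,0,0.6],[-1,0,0.6]],"spin":[0,0]}'>/dev/null; python3 tq.py
```

```text
theta 1.806  tangential resist 5.5 radial 9.3 z off 0.03423453688770034
theta 1.822  tangential resist 4.8 radial 9.8 z off 0.03409535630145499
theta 1.839  tangential resist 4.1 radial 8.7 z off 0.03387518393481748
theta 1.855  tangential resist 5.2 radial 9.7 z off 0.033726554003539355
```

```bash
python3 -m jog '{"xyz":[[-1,0,0.6],[-1,0,0.6]],"spin":[0,0]}'>/dev/null; python3 tq.py; python3 -m jog '{"xyz":[[-1,0,0.6],[-1,0,0.6]],"spin":[0,0]}'>/dev/null; python3 tq.py;python3 -m jog '{"xyz":[[-0.9,0,0.6],[-0.9,0,0.6]],"spin":[0,0]}'>/dev/null; python3 tq.py
```

```text
theta 1.870  tangential resist 6.0 radial 8.8 z off 0.03354052787492656
theta 1.884  tangential resist 8.5 radial 9.5 z off 0.03338710084156718
theta 1.898  tangential resist 9.9 radial 11.6 z off 0.033210228643741235
```

```bash
python3 -m jog '{"xyz":[[0,0,0],[0,0,0],[0,0,0],[0,0,0],[0,0,0],[0,0,0]],"spin":[0,0,0,0,0,0]}'; python3 tq.py; python3 -m jog '{"xyz":[[0,0,0],[0,0,0],[0,0,0]],"spin":[0,0,0]}' 60; python3 tq.py;  python3 -m jog '{"xyz":[[0,0,0],[0,0,-25],[0,0,-40],[0,0,-45],[0,0,0]],"spin":[0,0,0,0,0]}'
python3 - <<'E'
from h import *
b=vision.get_image("scene")[:,:,::-1];t=vision.get_image("top")[:,:,::-1]
cv2.imwrite("pics/s4.png",np.hstack([cv2.resize(b[130:250,320:430],(440,480),interpolation=2),cv2.resize(t[140:260,200:290],(360,480),interpolation=2)]))
E
```

```text
clock: 13.7
position: [0.68, 0.1043, 0.1804]
tool_rot: [0.001, 0.132, 0.991, 0.0]
ft_force: [-0.2, 1.0, 12.6]
gripper_width: 0.0335
grip_force: 30.0
theta 1.899  tangential resist 7.7 radial 10.0 z off 0.03317118418592119
clock: 14.08
position: [0.6789, 0.1039, 0.1776]
tool_rot: [-0.001, 0.132, 0.991, -0.0]
ft_force: [0.1, -0.4, -0.9]
gripper_width: 0.0588
grip_force: 0.0
theta 1.890  tangential resist -0.7 radial -0.7 z off 0.036753650266247606
clock: 14.7
position: [0.6818, 0.1044, 0.293]
tool_rot: [0.004, 0.132, 0.991, 0.001]
ft_force: [0.9, 0.5, 0.1]
gripper_width: 0.0601
grip_force: 0.0
```

View pics/s4.png

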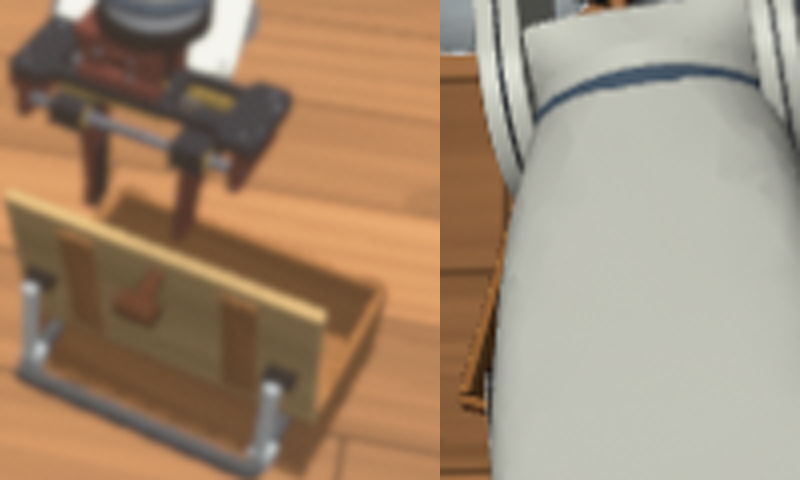

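The lid leans on both pads, with the handle free and the gripper clear. Next I measure where the fingertips really are, using the image tips at scene (343.4,180.6) and (364.6,189.2).

Run:
```python
from h import *
s=state();p=s["position"];q=s["tool_rot"];A=R.from_quat([q[1],q[2],q[3],q[0]]).as_matrix()
print(p,proj("scene",p))
for dz in(0,.01,.02,.03): print(dz,[proj("scene",p+A[:,1]*k*.036+[0,0,dz]).round(1) for k in(-1,1)])
print(proj("scene",[0,0,0]))
d=np.array([.5864,-.2808,.25])-p; yaw=-.859
X=-np.array([np.cos(yaw),np.sin(yaw),0]);Y=np.array([-np.sin(yaw),np.cos(yaw),0])
print("now tool",A.T@d*1000,"after spin",d@X*1000,d@Y*1000)
# green potato, mug positions
for n,u,v,z in(("green",340,203,.025),("mug",328,138,.085),("peeled",422,240,.041)): print(n,onz("top",u,v,z).round(3))
print("expected potato px",proj("scene",[.5864,-.2808,.044]))
b=cv2.imread("pics/scene0.png");hsv=cv2.cvtColor(b,cv2.COLOR_BGR2HSV)
m=(((hsv[...,0]<6)|(hsv[...,0]>174))&(hsv[...,1]>120)&(hsv[...,2]>60)).astype(np.uint8)
for k in cv2.findContours(m[185:220,235:275],0,2,offset=(235,185))[0]:
  if cv2.contourArea(k)>40: e=cv2.fitEllipse(k);print(e,tri(e[0],(403.7,197.1)))
```

```text
[0.67945996 0.10407104 0.28839706] [353.74891348 192.57352189]
0 [array([342.8, 188.3]), array([364.9, 197. ])]
0.01 [array([342.9, 185.8]), array([365.2, 194.5])]
0.02 [array([343. , 183.4]), array([365.5, 192.1])]
0.03 [array([343.1, 180.9]), array([365.7, 189.6])]
[358.14430293 132.19006265]
now tool [ -10.89732227 -395.81224088   38.39437242] after spin -230.63411203578232 -321.8598790968918
green [ 0.576 -0.091  0.025]
mug [ 0.761 -0.058  0.085]
peeled [ 0.457 -0.329  0.041]
expected potato px [254.63526287 203.03276541]
((253.3634033203125, 202.7857208251953), (11.288053512573242, 20.892074584960938), 69.67788696289062) (array([ 0.58686122, -0.28300349,  0.04470865]), np.float64(0.0048964979986330535))
```

```bash
python3 -m jog '{"xyz":[[0,0,0],[0,0,0],[0,0,0],[0,0,0],[-28.8,-40.2,0],[-28.8,-40.2,0],[-28.8,-40.2,0],[-28.8,-40.2,0],[-28.8,-40.2,0],[-28.8,-40.2,0],[-28.8,-40.2,0],[-28.8,-40.2,0]],"spin":[0.1485,0.1485,0.1485,0.1485,0,0,0,0,0,0,0,0]}' 72 15; python3 -m jog '{"xyz":[[0,0,40],[0,0,40],[0,0,40],[0,0,40],[0,0,20],[0,0,0],[0,0,0]],"spin":[0,0,0,0,0,0,0]}'
python3 - <<'E'
from h import *
p=state()["position"];q=state()["tool_rot"];A=R.from_quat([q[1],q[2],q[3],q[0]]).as_matrix()
print(p,A.T@(np.array([.5866,-.2815,.044])-p)*1000, "yaw",np.arctan2(-A[0,1],A[1,1]))
E
```

```text
clock: 16.3
position: [0.5852, -0.2815, 0.2863]
tool_rot: [-0.002, 0.416, 0.909, 0.0]
ft_force: [0.6, -0.1, 0.2]
gripper_width: 0.072
grip_force: 0.0
clock: 17.18
position: [0.5875, -0.2808, 0.1096]
tool_rot: [0.001, 0.416, 0.909, -0.0]
ft_force: [-0.0, 0.4, 1.2]
gripper_width: 0.0724
grip_force: 0.0
[ 0.58754244 -0.2808245   0.10964415] [ 0.21008865 -1.19957028 65.64309333] yaw -0.8587534331848442
```

```bash
python3 -m jog '{"xyz":[[0,-1,25],[0,0,25],[0,0,20],[0,0,10],[0,0,0]],"spin":[0,0,0,0,0]}'; python3 -m jog '{"xyz":[[0,0,9],[0,0,6],[0,0,5],[0,0,0]],"spin":[0,0,0,0]}'
python3 - <<'E'
from h import *
b=vision.get_image("scene")[:,:,::-1]
cv2.imwrite("pics/s5.png",cv2.resize(b[150:230,215:295],(600,600),interpolation=2))
E
```

```text
clock: 17.8
position: [0.5859, -0.281, 0.0283]
tool_rot: [-0.0, 0.416, 0.909, -0.0]
ft_force: [-0.3, 0.1, -0.0]
gripper_width: 0.0721
grip_force: 0.0
clock: 18.3
position: [0.5856, -0.2809, 0.008]
tool_rot: [-0.0, 0.416, 0.909, 0.0]
ft_force: [0.3, -0.9, 1.0]
gripper_width: 0.0717
grip_force: 0.0
```

View pics/s5.png

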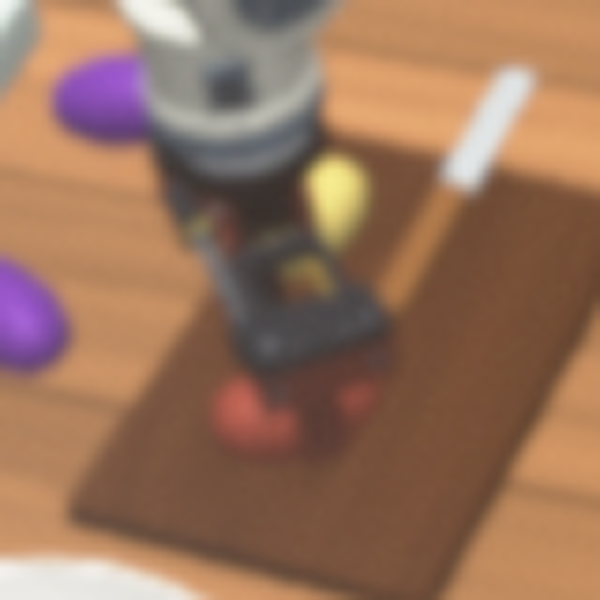

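The crop shows the red potato between the fingers: near finger at (325,420), potato spanning (215–385,415). The peeled potato and knife are clear. TCP z 8 mm without touching the board confirms the real tips sit about 25 mm higher than reported, so I go a little lower and close.

```bash
python3 -m jog '{"xyz":[[0,0,4],[0,0,2],[0,0,0]],"spin":[0,0,0]}'; python3 -m jog '{"xyz":[[0,0,0],[0,0,0],[0,0,0],[0,0,0]],"spin":[0,0,0,0]}' 30 12;  python3 -m jog '{"xyz":[[0,0,-15],[0,0,-25],[0,0,-30],[0,0,0],[0,0,0]],"spin":[0,0,0,0,0]}'
```

```text
clock: 18.73
position: [0.5858, -0.281, 0.0023]
tool_rot: [-0.0, 0.416, 0.909, 0.0]
ft_force: [-0.3, 0.7, 0.3]
gripper_width: 0.0716
grip_force: 0.0
clock: 19.23
position: [0.586, -0.2811, 0.0026]
tool_rot: [0.0, 0.416, 0.909, -0.0]
ft_force: [-0.0, 0.1, 0.7]
gripper_width: 0.0523
grip_force: 11.9
clock: 19.85
position: [0.5855, -0.2809, 0.0722]
tool_rot: [-0.0, 0.416, 0.909, -0.0]
ft_force: [0.1, -0.1, -0.8]
gripper_width: 0.052
grip_force: 11.9
```

```bash
python3 -m jog '{"xyz":[[0,0,-25],[0,0,-38],[0,0,-38],[0,0,-39],[20,0,0],[30,10,0],[40,20,0],[40,35,0],[35,40,0],[28,45,0],[0,45,0],[0,45,0]],"spin":[-0.1485,-0.1485,-0.1485,-0.1485,0,0,0,0,0,0,0,0]}' - 20; python3 -m jog '{"xyz":[[0,45,0],[0,45,0],[0,40,0],[0,26,0],[0,0,0],[0,0,0]],"spin":[0,0,0,0,0,0]}'
cat > where.py <<'E'
from h import *
p=state()["position"];q=state()["tool_rot"];A=R.from_quat([q[1],q[2],q[3],q[0]]).as_matrix()
print(p,A.T@(np.array([.503,.152,.044])-p)*1000, "yaw",np.arctan2(-A[0,1],A[1,1]),"width",state()["gripper_width"])
E
python3 where.py
```

```text
clock: 21.35
position: [0.4617, 0.0025, 0.2116]
tool_rot: [-0.001, 0.132, 0.991, -0.0]
ft_force: [1.2, -0.3, -0.8]
gripper_width: 0.0523
grip_force: 19.9
clock: 22.1
position: [0.5024, 0.1509, 0.2115]
tool_rot: [-0.001, 0.132, 0.991, -0.001]
ft_force: [0.1, -0.0, -1.6]
gripper_width: 0.052
grip_force: 19.9
[0.50238458 0.15091215 0.21148967] [ -0.61026372   1.4441395  167.4869912 ] yaw -0.2646021024146402 width 0.052001390302561463
```

```bash
python3 -m jog '{"xyz":[[0,0,20],[0,0,30],[0,0,30],[0,0,30],[0,0,30],[0,0,25],[0,0,15],[0,0,8],[0,0,0]],"spin":[0,0,0,0,0,0,0,0,0]}'; python3 -m jog '{"xyz":[[0,0,6],[0,0,6],[0,0,5],[0,0,4],[0,0,2],[0,0,0]],"spin":[0,0,0,0,0,0]}'
```

```text
clock: 23.22
position: [0.5033, 0.1513, 0.0244]
tool_rot: [-0.0, 0.132, 0.991, -0.0]
ft_force: [-0.6, 0.4, -1.3]
gripper_width: 0.0522
grip_force: 19.9
clock: 23.98
position: [0.5032, 0.1516, 0.0013]
tool_rot: [-0.0, 0.132, 0.991, -0.0]
ft_force: [0.1, 0.5, -1.5]
gripper_width: 0.0519
grip_force: 19.9
```

```bash
for i in 1; do python3 -m jog '{"xyz":[[0,0,2],[0,0,2],[0,0,0]],"spin":[0,0,0]}' | grep -E 'posi|ft'; done; python3 -m jog '{"xyz":[[0,0,2],[0,0,2],[0,0,0]],"spin":[0,0,0]}' | grep -E 'posi|ft'
```

```text
position: [0.5032, 0.1516, -0.0026]
ft_force: [0.1, -0.1, -1.3]
position: [0.5032, 0.1516, -0.0067]
ft_force: [0.2, -0.9, -0.8]
```

```bash
python3 -m jog '{"xyz":[[0,0,1],[0,0,0]],"spin":[0,0]}' | grep -E 'posi|ft'; python3 -m jog '{"xyz":[[0,0,0],[0,0,0],[0,0,0],[0,0,0]],"spin":[0,0,0,0]}' 70;  python3 -m jog '{"xyz":[[0,0,-10],[0,0,-20],[0,0,-35],[0,0,-40],[0,0,-40],[0,0,-40],[40,0,0],[50,0,0],[50,0,0],[0,0,0]],"spin":[0,0,0,0,0,0,0,0,0,0]}'
python3 - <<'E'
from h import *
b=vision.get_image("scene")[:,:,::-1];t=vision.get_image("top")[:,:,::-1]
cv2.imwrite("pics/end.png",np.hstack([cv2.resize(b[120:280,220:440],(440,320),interpolation=2),cv2.resize(t[140:300,190:370],(360,320),interpolation=2)]))
E
```

```text
position: [0.5034, 0.1516, -0.0074]
ft_force: [-0.3, -0.4, -0.8]
clock: 25.48
position: [0.5033, 0.1516, -0.0075]
tool_rot: [0.0, 0.132, 0.991, -0.0]
ft_force: [-0.1, 0.7, -0.1]
gripper_width: 0.0702
grip_force: 0.0
clock: 26.72
position: [0.3651, 0.1882, 0.1778]
tool_rot: [-0.0, 0.131, 0.991, -0.0]
ft_force: [1.0, 1.1, 0.3]
gripper_width: 0.0702
grip_force: 0.0
```

View pics/end.png

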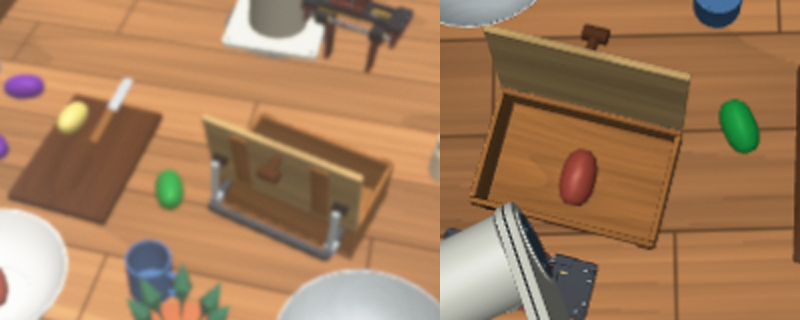

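The potato lies on the box floor at (578,177) in the right panel. The lid leans on both pads and the bystanders look undisturbed.

```bash
python3 -m jog '{"xyz":[[0,0,0],[0,0,0],[0,0,0],[0,0,0]],"spin":[0,0,0,0]}' | head -1; python3 -c "
from bench import job; print(job.sign_off())"
```

```text
clock: 27.32
the job is handed in; nothing more can be done
None
```

The job is handed in at about 27 s: the potato lies on the box floor and the lid was left leaning on both pads, pressed there with an estimated 6–10 N; no verdict came back.

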